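# Lamp tester: dial to zero, then pull and flip the locking toggle

## Robot

A 7-joint arm with a two-finger parallel gripper is mounted at the origin on the work surface. World frame = base frame: x ahead of the robot, y to its left, z up, the work surface at z = 0. Lengths are in m, angles in rad, forces in N, time in s.
With the tool pointing down it reaches from about 0.425 to 1.025 m from the base axis. Payload 3.6 kg.
Tool frame: the origin (TCP) lies between the finger pads; the fingertips stand nose_length ahead of it and the grasp point (between the pads) lies 6 mm ahead of it (nose_length is the distance from the TCP to the fingertips, in m); z points along the fingers, y is the line along which they close (so a half turn about z gives the same grasp; the last joint's range is limited). The gripper opens to 85 mm and grips with 20 to 120 N. Pads are 22 mm wide; open, the fingers measure 114 mm over their backs; the gripper's body (76 mm by 85 mm) begins 54 mm behind the grasp point. The pads swing forward as they close: fully open they stand 13 mm farther back than shut.
Start: joints at [-1.206, 0.591, 0.048, 1.609, -0.033, 0.943, -0.034], TCP at [0.32, 0.65, 0.256] pointing down, gripper open.
Joint ranges: [-2.69, 2.69], [-0.47, 2.24], [-1.27, 1.36], [0.19, 2.51], [-1.53, 4.68], [0.08, 2.07], [-3.09, 3.09]. Speed limits (rad/s): [2.57, 2.57, 3.14, 3.14, 3.14, 3.14, 3.14].

## Interface

Orientations are given as [roll, pitch, yaw] about the fixed x, y, z axes, in that order (R = Rz(yaw) Ry(pitch) Rx(roll)).
In Python, from plant import * gives the robot as it stands.
- The arm moves only by the tool send_rows, never from a script. Its argument "rows" is a list of rows, each an object with "gripper": the opening, from 0 (shut) to 1 (fully open); "xyz": the shift along the tool's x, y, z in mm, a list of three; "rot": the turn, a rotation vector about the tool's x, y, z in degrees, a list of three. In form: [{"gripper": gripper, "xyz": [x, y, z], "rot": [rx, ry, rz]}, ...]. A call has 1 to 8 rows; each row shifts and turns the commanded pose from where the row before left it, along the tool's axes as they then stand; what a row does not reach is not made up. A row lasts 1/10 s, in which the tool goes at most 50 mm and 8.59 degrees, less where a joint would pass 70% of its speed; a pose out of reach is approached as far as the arm can. A call is refused whole if a number of a shift passes 50 or a number of a turn 8.59, either way. A call with a gripper value outside its range is refused whole. The fingers move at their own pace and stop on an object; "force" is the grip in N (left out, the last holds). Time passes only in rows, so rows that do not move let the fingers close. It gives the time, the measured TCP pose, the force, the opening and the grip force at its end, in the units of the state.
- state(): the state, without advancing time (a new reading comes with each control period).
- capture(name): name is "side" or "top"; returns (picture, depth): 400x640x3 uint8, blue, green, red; 400x640 float32, m along the optical axis (not along the pixel's ray), 0 where there is no reading.
- get_calibration(name): a dict with "fovy" (degrees; the focal length in pixels is half the picture's height over the tangent of half this angle, whatever the lens; pixels are square), "cx", "cy" (the principal point, pixels), "xyz" and "rotation" of the camera in the world. Camera axes: x right, y down, z forward; pixel columns grow to the right and rows downward; lengths in m; the calibration is good to about 2 mm. A picture is of the moment at which its call begins. get_calibration takes no time and is no camera call.
- finish_job(): hands the job in; it is judged then, once.
The state is a dict: "time": time; "qpos": joint angles; "dq": joint speeds; "joint_torque": joint torques, N m; "tool_pos": TCP position; "eef_rot": TCP orientation; "force": force on the tool from outside, world axes, zero at the start; "ft_torque": the same for the moment, N m; "opening": finger opening in m; "grasp_force": force on a finger pad.
Only numpy, scipy, OpenCV 4.12 (cv2) and the standard library are available. Lean on these libraries where they do the work, as an engineer would, in place of code of your own. Each camera call takes 0.05 s, during which the arm holds its last target. There are 200 camera calls.

## Task

Get the lamp tester ready to bring the bulb up slowly: turn the dial back to its zero stop, then switch on the socket that holds the bulb with the locking toggle in front of it: pull the bat out to its stop by feel (a hard tug draws the push-on sleeve off), flip it away from you and let it drop home, locked on, its sleeve fully on. Keep the empty socket's toggle locked off, don't touch the bulb or its holder, and leave the insulator, screwdriver and carton where they are.

Things in the scene. Friction and masses are not known exactly. Their poses are not given: they have to be found in the camera images.
- tester: grey steel lamp tester, fixed, 280 x 360 x 102 mm high; origin under its centre, x to its rear (away from robot), y left, z up. Front part: control panel sloping up 0.314 rad from 53 mm height at x -140 to x +10. Controls in a row at x -70: toggles at y +105 and -105, dial at y 0. Flat rear: lampholders at x 75, y +105 and -105, between them a voltmeter 84 wide, x 40 to 110, top at 168 (all mm)
- dial (a joint): dial angle clockwise (looking at the panel) from the zero stop: 0 = hard against the zero stop, its pointer on the first tick of the scale, at 8 o'clock (2.094 rad anticlockwise from straight up); range to 5.24 rad. Friction 0.06 N m; it stays where it is left.
- dial_grip (a point): on the dial's axis, 29 mm out from the panel, in the middle of the upright bar of a black bar knob: bar 48 mm long, 12 mm wide, from 11 to 39 mm out from the panel, on a round skirt 54 mm in diameter. x axis: along the bar to its pointer end (white line); z: outward normal of the panel.
- switch_left (a joint): flip angle of the left (+y) locking toggle: 0 = off, bat leaning 0.314 rad from the panel's normal towards the robot; 0.628 = on, leaning 0.314 rad from it away from the robot. Unless the bat is pulled out far enough, the lock stops the flip within 0.05 to 0.16 rad of either end. Little friction; it stays where it is left.
- pivot_left (a point): hinge centre of the left (+y) toggle, 10 mm beneath the panel; the bat swings about the tester's y axis through it. z: the panel's outward normal. Round the bat stands a nut 38 mm wide, 7 mm high, with a threaded steel bushing 30 mm wide whose top lies 14 to 23 mm over the panel, at least 22 mm below the middle of the sleeve.
- switch_right (a joint): flip angle of the right (-y) locking toggle: 0 = off, bat leaning 0.314 rad from the panel's normal towards the robot; 0.628 = on, leaning 0.314 rad from it away from the robot. Unless the bat is pulled out far enough, the lock stops the flip within 0.05 to 0.16 rad of either end. Little friction; it stays where it is left.
- pivot_right (a point): hinge centre of the right (-y) toggle, 10 mm beneath the panel; the bat swings about the tester's y axis through it. z: the panel's outward normal. Round the bat stands a nut 38 mm wide, 7 mm high, with a threaded steel bushing 30 mm wide whose top lies 14 to 23 mm over the panel, at least 22 mm below the middle of the sleeve.
- lamp: white ceramic lampholder (52 mm wide, 34 mm high) with a frosted glass bulb, 62 mm in diameter, top 127 mm above the tester's flat part; origin at the holder's foot. It stands behind either the left or the right toggle; that toggle feeds it. Do not touch it.
- empty_holder: the other white ceramic lampholder, 52 mm wide, 36 mm high, with no bulb; origin at its foot
- insulator: green glass line insulator standing on the counter beside the tester, 92 mm in diameter, 100 mm high, origin under its centre; a bystander
- screwdriver: screwdriver with a black handle, 200 mm long, lying on the counter; a bystander
- carton: open cardboard tray with four compartments, 130 x 130 x 75 mm, origin under its centre; a bystander
- bat_left (a point): middle of the left (+y) bat's black push-on sleeve (27 mm long, 10 to 13 mm thick), 55 mm from pivot_left when home. z: along the bat, outward; y: flip axis. Pulled along z, a spring resists with 6 to 11 N up to a firm stop, at 6 to 14 mm (each bushing is set differently); only the last 1.5 mm before the stop clear the lock. Over 23 N draws the sleeve off. Let go near either end it springs home.
- bat_right (a point): middle of the right (-y) bat's black push-on sleeve (27 mm long, 10 to 13 mm thick), 55 mm from pivot_right when home. z: along the bat, outward; y: flip axis. Pulled along z, a spring resists with 6 to 11 N up to a firm stop, at 6 to 14 mm (each bushing is set differently); only the last 1.5 mm before the stop clear the lock. Over 23 N draws the sleeve off. Let go near either end it springs home.

How it is judged:
On the way, in this order (a step that is already met when the one before it is completed fails the run):
1. the dial is at its zero stop (value of joint dial below 0.07 rad), for 0.2 s.
2. with the dial at zero, the bat in front of the bulb is flipped away from the robot and is home in its lock (value of joint dial below 0.07 rad and ((y of lamp in the frame of tester above 0 m and value of joint switch_left above 0.45 rad and distance between bat_left and pivot_left below 0.0565 m and value of joint switch_right below 0.18 rad and distance between bat_right and pivot_right below 0.0565 m) or (y of lamp in the frame of tester below 0 m and value of joint switch_right above 0.45 rad and distance between bat_right and pivot_right below 0.0565 m and value of joint switch_left below 0.18 rad and distance between bat_left and pivot_left below 0.0565 m))), for 0.2 s.
At the end, for the whole second after the job is handed in: Dial at its zero stop (within 0.07 rad); the toggle in front of the bulb leans away from the robot (over 0.45 rad), the other towards it (under 0.18 rad); both bats home in their locks with their sleeves fully on (within 1.5 mm) (all of step 2); the robot touches nothing.
It fails at once if the bulb or its holder is touched (over 1 N) (contact force between any of the fingers, the arm and lamp above 1 N).
It fails at once if the empty socket's toggle is pulled out (over 4 mm) or flipped (over 0.22 rad) ((y of lamp in the frame of tester above 0 m and (value of joint switch_right above 0.22 rad or distance between bat_right and pivot_right above 0.059 m)) or (y of lamp in the frame of tester below 0 m and (value of joint switch_left above 0.22 rad or distance between bat_left and pivot_left above 0.059 m))).
It fails at once if the bulb's toggle is flipped past the middle while the dial is off zero (over 0.12 rad) ((y of lamp in the frame of tester above 0 m and value of joint switch_left above 0.31 rad and value of joint dial above 0.12 rad) or (y of lamp in the frame of tester below 0 m and value of joint switch_right above 0.31 rad and value of joint dial above 0.12 rad)).
It fails at once if the insulator, screwdriver or carton is moved over 30 mm (distance of any of insulator, screwdriver, carton from where it was at the start of the episode above 0.03 m).
It also fails if it takes over 58 s, if anything falls off the work surface, if the arm or the gripper's body presses on something with over 40 N, if the wrist force passes 120 N, or if a joint passes its speed limit or range.

## Working session

There is one attempt and no reset: what is moved stays moved. The work goes in short steps, Python scripts to look and compute and a tool call to move; the robot and the scene stay as the last step left them, time stands still between calls to the robot, and variables do not carry over. Pictures are saved under pics/ and viewed, at most 10 in all, crops included, and the job is handed in when it is done.

Besides the shell and the picture viewer there is one more tool, called after ">>>" by a JSON object that holds its "method" and its "body", one argument or row to a line. send_rows: Moves the arm, as the interface text tells. Its arguments: {"type":"object","properties":{"rows":{"type":"array"},"force":{"type":"number"}},"required":["rows"]}

```bash
mkdir -p pics; ls
cat > h.py <<'E'
from plant import *
import numpy as np, cv2
from scipy.spatial.transform import Rotation as R
def cal(n):
    c=get_calibration(n); f=200/np.tan(np.radians(c['fovy'])/2)
    M=np.array(c['rotation'],float)
    if M.shape!=(3,3): M=R.from_euler('xyz',M).as_matrix() if M.size==3 else R.from_quat(M).as_matrix()
    return f,c['cx'],c['cy'],np.array(c['xyz']),M
def cloud(n,d):
    f,cx,cy,t,M=cal(n); v,u=np.mgrid[0:d.shape[0],0:d.shape[1]]
    P=np.stack([(u-cx)/f*d,(v-cy)/f*d,d],-1)
    return P@M.T+t
def proj(n,p):
    f,cx,cy,t,M=cal(n); q=(np.atleast_2d(p)-t)@M
    return np.c_[q[:,0]/q[:,2]*f+cx,q[:,1]/q[:,2]*f+cy]
E
python3 - <<'E'
from h import *
for n in('side','top'):
    print(get_calibration(n)); p,d=capture(n); cv2.imwrite(f'pics/{n}0.png',p); np.save(f'{n}0.npy',d)
s=state(); print(s)
print(R.from_euler('xyz',s['eef_rot']).as_matrix() if len(s['eef_rot'])==3 else s['eef_rot'])
try: print(nose_length)
except Exception as e: print(e)
E
```

```text
pics
{'fovy': 46.88746077971632, 'cx': 319.9712306565129, 'cy': 203.85131792948147, 'xyz': array([-0.13104838, -0.7878464 ,  0.96136897]), 'rotation': array([-2.27444142, -0.00594381, -0.71098475])}
{'fovy': 46.78979353112536, 'cx': 313.2330227320604, 'cy': 206.9614627837396, 'xyz': array([ 0.37245063, -0.00692374,  1.28100559]), 'rotation': array([-2.96989528e+00, -7.63544365e-05, -1.59930649e+00])}
{'time': 0.1, 'qpos': array([-1.20651216,  0.59200669,  0.04831538,  1.60969659, -0.03332822,
        0.94271179, -0.03368915]), 'dq': array([ 0.00150619, -0.00135392, -0.00054576, -0.00329465,  0.00221958,
       -0.00063312,  0.00136077]), 'joint_torque': array([ 4.64087512e-03, -5.50003839e+01,  1.55318096e+00, -1.98824304e+01,
        9.66115971e-03,  3.85556763e-03,  1.73470266e-05]), 'tool_pos': array([0.32010246, 0.64972864, 0.25526944]), 'eef_rot': array([-3.13957791e+00,  9.56062513e-05,  2.68387387e+00]), 'force': array([-0.03522218,  0.13221856,  0.04344396]), 'ft_torque': array([-0.03289702,  0.03078948, -0.09730187]), 'grasp_force': 0.0, 'opening': 0.08572921168087229}
[[-8.97062903e-01  4.41902139e-01 -8.04557914e-04]
 [ 4.41902861e-01  8.97061002e-01 -1.84960358e-03]
 [-9.56062512e-05 -2.01474720e-03 -9.99997966e-01]]
0.025
```

View pics/top0.png

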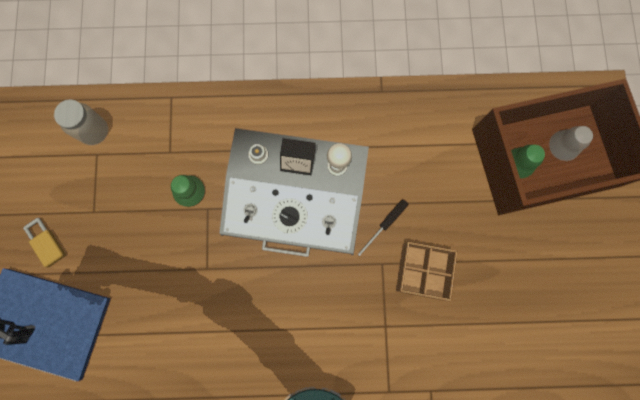

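View pics/side0.png

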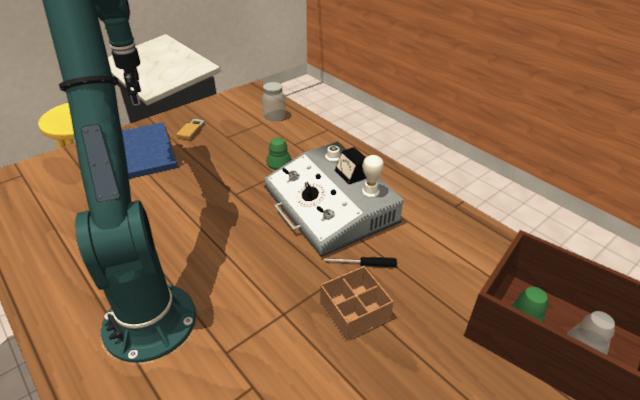

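The bulb (339,155 in top) stands behind the right toggle (329,222). The dial is at (289,216), and its pointer faces upper left.

```bash
cat >> h.py <<'E'
def tester():
    t=np.load('tester.npy'); return t[:3],t[3]
A=0.314
def T2W(p):
    o,y=tester(); return R.from_euler('z',y).apply(p)+o
def panel(x,y,h): # world point h out of panel at tester (x along -70 row)
    z=0.053+(x+0.14)*np.tan(A)
    return T2W(np.array([x-h*np.sin(A),y,z+h*np.cos(A)]))
E
python3 - <<'E'
from h import *
d=np.load('top0.npy'); p=cv2.imread('pics/top0.png'); P=cloud('top',d)
m=((P[...,2]>0.04)&(P[...,2]<0.115)&(d>0)).astype(np.uint8)
m[:, :215]=0; m[:,375:]=0; m[:120]=0;m[262:]=0
m=cv2.morphologyEx(m,cv2.MORPH_CLOSE,np.ones((25,25))); m=cv2.morphologyEx(m,cv2.MORPH_OPEN,np.ones((15,15)))
n,l,st,_=cv2.connectedComponentsWithStats(m); k=1+st[1:,4].argmax(); m=l==k
mm=m&(P[...,2]>0.04)&(P[...,2]<0.115)
r=cv2.minAreaRect((P[mm][:,:2]*1000).astype(np.float32)); print(r)
# panel plane: white
hsv=cv2.cvtColor(p,cv2.COLOR_BGR2HSV); w=mm&(hsv[...,2]>185)&(hsv[...,1]<40)
Q=P[w]; 
for _ in range(4):
    c=Q.mean(0); nrm=np.linalg.svd(Q-c,full_matrices=False)[2][2]; nrm*=np.sign(nrm[2]); Q=Q[abs((Q-c)@nrm)<0.003]
print('panel',c,nrm,np.arccos(nrm[2]),np.arctan2(-nrm[1],-nrm[0]), len(Q))
yaw=np.arctan2(-nrm[1],-nrm[0])
th=r[2]; cand=[np.radians(th+k) for k in(-180,-90,0,90)]; yaw2=min(cand,key=lambda a:abs(a)); print('yaw rect',yaw2)
np.save('tester.npy',np.r_[np.array(r[0])/1000,0,yaw2])
# flat
fl=P[mm&(abs(P[...,2]-0.102)<0.006)]; print('flat z',np.median(fl[:,2]))
# voltmeter, bulb: tester-frame
o,y=tester()
L=R.from_euler('z',-y).apply(P.reshape(-1,3)-o).reshape(P.shape)
v=(L[...,2]>0.12)&(abs(L[...,0])<0.16)&(abs(L[...,1])<0.2)
n,l,st,ce=cv2.connectedComponentsWithStats(v.astype(np.uint8))
for i in range(1,n):
    if st[i,4]>10: q=L[l==i]; print(st[i],q.min(0).round(3),q.max(0).round(3))
for nm in('top','side'):
  for y_ in(0.105,0,-0.105):
    print(nm,y_,proj(nm,panel(-.07,y_,0)).round(1))
im=cv2.resize(p[120:265,210:380],None,fx=4,fy=4,interpolation=cv2.INTER_CUBIC)
for y_ in(0.105,0,-0.105):
    u,w_=((proj('top',panel(-.07,y_,0))[0]-[210,120])*4+2).astype(int); cv2.circle(im,(u,w_),3,(0,0,255),-1)
for a in((-.14,.18,.053),(-.14,-.18,.053),(.14,.18,.102),(.14,-.18,.102),(.01,0.18,.102),(.01,-.18,.102)):
    u,w_=((proj('top',T2W(np.array(a)))[0]-[210,120])*4+2).astype(int); cv2.circle(im,(u,w_),3,(255,0,255),-1)
cv2.imwrite('pics/c1.png',im)
E
```

```text
((620.4284057617188, 39.8956298828125), (361.4732971191406, 303.3634338378906), 80.38521575927734)
panel [0.5648089  0.04660794 0.07827575] [-0.30302751  0.05421233  0.95143857] 0.312920548318151 -0.17702951811212717 4498
yaw rect -0.16780964186947342
flat z 0.10111105853315261
[ 280  138   36   34 1001] [ 0.052 -0.043  0.12 ] [0.121 0.041 0.173]
[327 143  25  29 540] [ 0.053 -0.136  0.12 ] [ 0.11  -0.076  0.232]
[250 144  16  16 200] [0.065 0.084 0.12 ] [0.103 0.122 0.142]
[244 217   5   5  14] [-0.098  0.099  0.12 ] [-0.087  0.11   0.126]
[326 230   5   5  15] [-0.101 -0.111  0.12 ] [-0.091 -0.1    0.128]
top 0.105 [[249.7 213.4]]
top 0 [[289.1 218.8]]
top -0.105 [[328.6 224.3]]
side 0.105 [[291.6 177.8]]
side 0 [[308.1 195.8]]
side -0.105 [[326.3 215.6]]
```

View pics/c1.png

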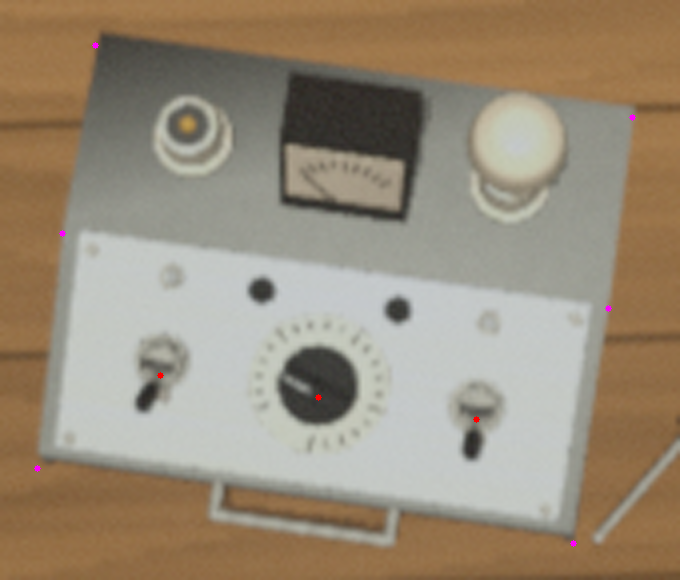

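The fitted rectangle took in part of the handle, so the centre needs about +10 mm in tester x. I'll correct that, measure the pointer and plan the moves.

```bash
cat >> h.py <<'E'
def frame(z,y):
    z=z/np.linalg.norm(z); y=y-z*(y@z); y/=np.linalg.norm(y); return np.c_[np.cross(y,z),y,z]
def Rt(): return R.from_euler('z',tester()[1]).as_matrix()
def cur():
    s=state(); return np.array(s['tool_pos']),R.from_euler('xyz',s['eef_rot']).as_matrix()
def delta(p,Rw,p0=None,R0=None):
    if p0 is None: p0,R0=cur()
    return (R0.T@(p-p0)*1000).round(1), np.degrees(R.from_matrix(R0.T@Rw).as_rotvec()).round(1)
def rows(p,Rw,n,p0=None,R0=None):
    "n rows, straight line, constant turn; shift made in the frame at row start"
    if p0 is None: p0,R0=cur()
    rv=R.from_matrix(R0.T@Rw).as_rotvec(); out=[]
    for i in range(n):
        Ri=R0@R.from_rotvec(rv*i/n).as_matrix()
        out.append((Ri.T@(p-p0)/n*1000).round(0).tolist())
    return out,np.degrees(rv/n).round(1).tolist()
def dialpose(ang,h): # ang: pointer, ccw from up looking at panel; grasp point at h out
    X=Rt()@np.array([np.cos(A),0,np.sin(A)]); Y=Rt()@np.array([0,1.,0]); N=np.cross(X,Y)
    bar=X*np.cos(ang)+Y*np.sin(ang)
    M=frame(-N,np.cross(bar,N)*-1)   # fingers close across the bar
    return panel(-.07,0,h)-M[:,2]*.006, M
def batpose(sgn,flip,r): # grasp point r from pivot
    lean=2*A-flip; b=np.array([-np.sin(lean),0,np.cos(lean)])
    piv=np.array([-.07+.01*np.sin(A),sgn*.105,.053+.07*np.tan(A)-.01*np.cos(A)])
    M=frame(-Rt()@b,Rt()@np.array([0,1.,0]))
    return T2W(piv+b*r)-M[:,2]*.006, M
E
python3 - <<'E'
from h import *
t=np.load('tester.npy'); 
t[:2]+=R.from_euler('z',t[3]).apply([0.010,0,0])[:2]; t[3]=-0.171; np.save('tester.npy',t); print(t)
p=cv2.imread('pics/top0.png')
f,cx,cy,c,M=cal('top')
# pixels -> plane h=.039 over panel
X=Rt()@np.array([np.cos(A),0,np.sin(A)]); Y=Rt()@np.array([0,1.,0]); N=np.cross(X,Y); O=panel(-.07,0,.039)
v,u=np.mgrid[195:240,265:315]; rays=np.stack([(u-cx)/f,(v-cy)/f,np.ones(u.shape)],-1)@M.T
Q=c+rays*(((O-c)@N)/(rays@N))[...,None]-O; a=Q@X; b=Q@Y
hsv=cv2.cvtColor(p,cv2.COLOR_BGR2HSV)[195:240,265:315]; dark=(hsv[...,2]<80)&(np.hypot(a,b)<.035)
ca,cb=a[dark].mean(),b[dark].mean(); print('dark centre',ca,cb,dark.sum())
w=(hsv[...,2]>95)&(np.hypot(a-ca,b-cb)<.022); wt=hsv[...,2][w].astype(float)-80
wa,wb=(a[w]*wt).sum()/wt.sum(),(b[w]*wt).sum()/wt.sum(); print('white',wa,wb,w.sum(),'angle ccw',np.arctan2(wb-cb,wa-ca), np.arctan2(wb,wa))
for h in(.09,.031): P,M_=dialpose(1.41,h); print(P.round(4),R.from_matrix(M_).as_euler('xyz').round(3),delta(P,M_))
P,M_=dialpose(1.41,.09); print(delta(P,M_@np.diag([-1,-1,1.])))
for fl in(0,.628):P,M_=batpose(-1,fl,.057); print(P,M_.round(2))
E
```

```text
[ 0.63028794  0.0382254   0.         -0.171     ]
dark centre 0.0044775180408338075 -0.0030839105323314307 240
white 0.00291562725046066 0.0108736165549534 13 angle ccw 1.6822358273495324 1.3088210058360246
[0.5321 0.0552 0.167 ] [-2.831  0.049 -1.895] (array([-452.9, -439.5,   89.2]), array([ 10.7, -17.3, -96.3]))
[0.55   0.0521 0.1109] [-2.831  0.049 -1.895] (array([-470.4, -434.2,  145.3]), array([ 10.7, -17.3, -96.3]))
(array([-452.9, -439.5,   89.2]), array([-16.7, -10.4,  82.1]))
[ 0.51001048 -0.04755839  0.11720086] [[-0.8   0.17  0.58]
 [ 0.14  0.99 -0.1 ]
 [-0.59  0.   -0.81]]
[ 0.54648486 -0.05385703  0.129221  ] [[-0.99  0.17  0.  ]
 [ 0.17  0.99  0.  ]
 [ 0.    0.   -1.  ]]
```

Run:
```python
from h import *
o,y=tester(); N0=None
for n in('top','side'):
    d=np.load(n+'0.npy'); p=cv2.imread(f'pics/{n}0.png'); P=cloud(n,d); hsv=cv2.cvtColor(p,cv2.COLOR_BGR2HSV)
    L=R.from_euler('z',-y).apply(P.reshape(-1,3)-o).reshape(P.shape)
    x_,y_,z_=np.moveaxis(L,-1,0); ok=(d>0)&(abs(x_)<.17)&(abs(y_)<.21)&(z_<.25)
    for s in(1,-1):
        m=ok&(s*y_>.13)&(s*y_<.165)&(z_>.045); print(n,'x',np.percentile(x_[m],[.5,99.5]).round(4))
    m=ok&(abs(x_)<.12)&(z_>.045)&(z_<.11); print('  y',np.percentile(y_[m],[.5,99.5]).round(4))
    m=ok&(z_>.155); m1=m&(abs(y_)<.06); m2=m&(y_<-.07)
    print('  volt',np.percentile(L[m1],[2,98],axis=0).round(4).tolist()); print('  bulb',np.percentile(L[m2],[2,98],axis=0).round(4).tolist())
    h=z_-(.053+(x_+.14)*np.tan(A)); h*=np.cos(A)
    m=ok&(x_<0)&(h>.033)&(abs(y_)<.05); print('  knob top (along,y,h)',np.median(x_[m]/1+np.sin(A)*h[m]),np.percentile(y_[m],[5,50,95]),m.sum(), h[m].max())
    q=np.c_[x_[m],y_[m]]; 
    if len(q)>5: w=np.linalg.svd(q-q.mean(0),full_matrices=False)[2][0]; print('   dir',np.arctan2(w[1],w[0]*1.05))
    for s in(1,-1):
        m=ok&(x_<-.0)&(h>.028)&(abs(y_-s*.105)<.03); q=L[m]; print('  bat',s,m.sum(),q.mean(0).round(4),q[:,2].max().round(4), q[q[:,2].argmax()].round(4))
im=p[130:270,240:420]; cv2.imwrite('pics/c2.png',cv2.resize(im,None,fx=4,fy=4,interpolation=cv2.INTER_CUBIC))
```

```text
top x [-0.1382  0.1395]
top x [-0.1395  0.1376]
  y [-0.1787  0.1782]
  volt [[0.0587, -0.0411, 0.1561], [0.1089, 0.0393, 0.1712]]
  bulb [[0.0455, -0.1328, 0.1989], [0.0973, -0.0785, 0.2299]]
  knob top (along,y,h) -0.06907639792486443 [-1.92256025e-02 -3.52432140e-05  1.94745604e-02] 91 0.04597371608683277
   dir -1.9607983583958843
  bat 1 34 [-0.1     0.1042  0.1175] 0.1256 [-0.1052  0.1032  0.1256]
  bat -1 34 [-0.1008 -0.1051  0.1174] 0.1285 [-0.1067 -0.1033  0.1285]
side x [-0.1434  0.1368]
side x [-0.1433  0.1353]
  y [-0.182   0.1796]
  volt [[0.0549, -0.0424, 0.1563], [0.1054, 0.0421, 0.1706]]
  bulb [[0.0423, -0.1349, 0.1609], [0.0894, -0.0905, 0.2287]]
  knob top (along,y,h) -0.07331468594301838 [-0.02138882 -0.00125943  0.02160439] 55 0.043920576673352536
   dir -1.9729289688597782
  bat 1 29 [-0.1033  0.1033  0.1147] 0.1252 [-0.1091  0.1035  0.1252]
  bat -1 31 [-0.1049 -0.1067  0.1147] 0.1268 [-0.1116 -0.1063  0.1268]
```

View pics/c2.png

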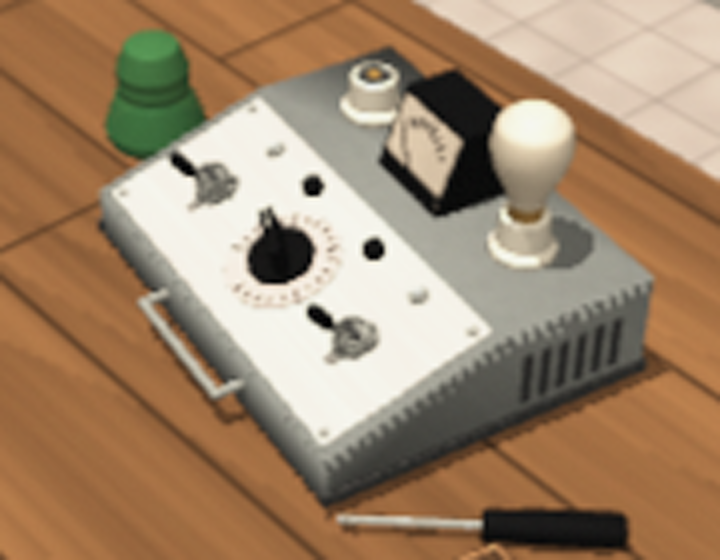

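```bash
cat >> h.py <<'E'
F=np.diag([-1,-1,1.])
E
python3 - <<'E'
from h import *
t=np.load('tester.npy'); t[:2]+=R.from_euler('z',t[3]).apply([-0.0015,0,0])[:2]; np.save('tester.npy',t)
P,M=dialpose(1.22,.10)
rv=delta(P,M@F)[1]; print(rv)
for r in rows(P,M@F,16)[0]: print(r)
print(rows(P,M@F,16)[1])
E
```

```text
[-18.1  -9.   92.8]
[-28.0, -28.0, 5.0]
[-31.0, -25.0, 5.0]
[-33.0, -22.0, 5.0]
[-35.0, -18.0, 5.0]
[-37.0, -15.0, 5.0]
[-38.0, -11.0, 5.0]
[-39.0, -7.0, 5.0]
[-39.0, -3.0, 5.0]
[-39.0, 0.0, 6.0]
[-39.0, 4.0, 6.0]
[-38.0, 8.0, 6.0]
[-37.0, 12.0, 7.0]
[-36.0, 15.0, 8.0]
[-34.0, 19.0, 8.0]
[-32.0, 22.0, 9.0]
[-29.0, 25.0, 10.0]
[-1.1, -0.6, 5.8]
```

>>> {"method": "send_rows", "body": {
  "rows": [
    {"gripper": 1,"xyz": [-28,-28,0],"rot": [-1.1,-0.6,5.8]},
    {"gripper": 1,"xyz": [-31,-25,0],"rot": [-1.1,-0.6,5.8]},
    {"gripper": 1,"xyz": [-33,-22,0],"rot": [-1.1,-0.6,5.8]},
    {"gripper": 1,"xyz": [-35,-18,0],"rot": [-1.1,-0.6,5.8]},
    {"gripper": 1,"xyz": [-37,-15,0],"rot": [-1.1,-0.6,5.8]},
    {"gripper": 1,"xyz": [-38,-11,5],"rot": [-1.1,-0.6,5.8]},
    {"gripper": 1,"xyz": [-39,-7,5],"rot": [-1.1,-0.6,5.8]},
    {"gripper": 1,"xyz": [-39,-3,5],"rot": [-1.1,-0.6,5.8]}
  ]
}}

```text
time: 0.9
tool_pos: [0.4241, 0.3492, 0.2403]
eef_rot: [2.972, 0.016, 1.867]
force: [-1.0, 0.1, 0.1]
opening: 0.0855
grasp_force: 0.0
```

>>> {"method": "send_rows", "body": {
  "rows": [
    {"gripper": 1,"xyz": [-39,0,6],"rot": [-1.1,-0.6,5.8]},
    {"gripper": 1,"xyz": [-39,4,6],"rot": [-1.1,-0.6,5.8]},
    {"gripper": 1,"xyz": [-38,8,6],"rot": [-1.1,-0.6,5.8]},
    {"gripper": 0.7,"xyz": [-37,12,7],"rot": [-1.1,-0.6,5.8]},
    {"gripper": 0.6,"xyz": [-36,15,8],"rot": [-1.1,-0.6,5.8]},
    {"gripper": 0.6,"xyz": [-34,19,8],"rot": [-1.1,-0.6,5.8]},
    {"gripper": 0.6,"xyz": [-32,22,9],"rot": [-1.1,-0.6,5.8]},
    {"gripper": 0.6,"xyz": [-29,25,10],"rot": [-1.1,-0.6,5.8]}
  ]
}}

```text
time: 1.7
tool_pos: [0.527, 0.0522, 0.2026]
eef_rot: [2.844, -0.097, 1.06]
force: [0.3, 0.8, 0.6]
opening: 0.0513
grasp_force: 0.0
```

>>> {"method": "send_rows", "body": {
  "rows": [
    {"gripper": 0.6,"xyz": [0,0,0],"rot": [0,0,0]},
    {"gripper": 0.6,"xyz": [0,0,0],"rot": [0,0,0]}
  ]
}}

```text
time: 1.9
tool_pos: [0.5268, 0.0527, 0.2027]
eef_rot: [2.845, -0.095, 1.062]
force: [-0.1, -0.0, 0.5]
opening: 0.0512
grasp_force: 0.0
```

Run:
```python
from h import *
P,M=dialpose(1.22,.10); print(delta(P,M@F)); print(state()['qpos'])
P,M=dialpose(1.22,.031); print(delta(P,M@F))
p,d=capture('side'); cv2.imwrite('pics/s1.png',cv2.resize(p[60:270,180:440],None,fx=3,fy=2.85))
```

```text
(array([ 0.7, -8.5, 24.9]), array([0.1, 0.6, 0. ]))
[-0.63161411  0.39502559  0.47961282  2.28983265 -0.25445213  0.21643193
 -0.49182631]
(array([ 1.5, -8.6, 93.9]), array([0.1, 0.6, 0. ]))
```

View pics/s1.png

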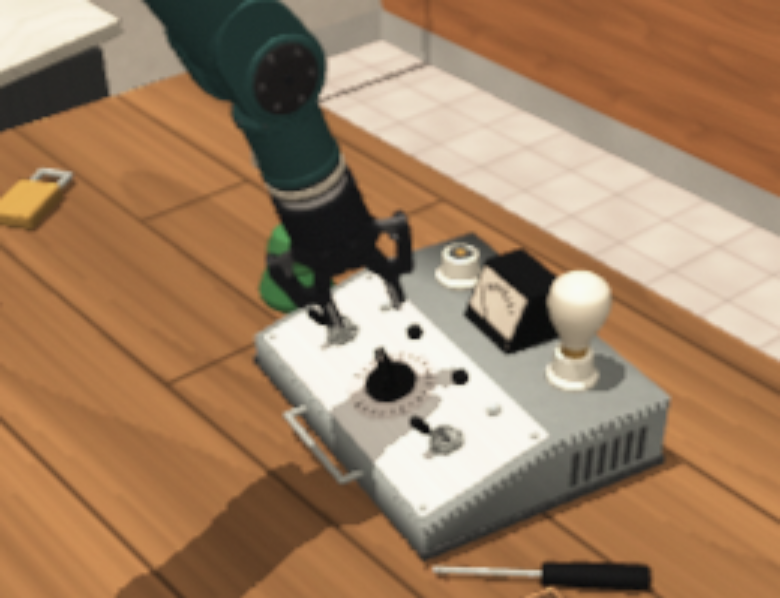

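>>> {"method": "send_rows", "body": {
  "rows": [
    {"gripper": 0.5,"xyz": [1,-4,15],"rot": [0,0,0]},
    {"gripper": 0.5,"xyz": [0,-4,20],"rot": [0,0,0]},
    {"gripper": 0.5,"xyz": [0,0,20],"rot": [0,0,0]},
    {"gripper": 0.5,"xyz": [0,0,15],"rot": [0,0,0]},
    {"gripper": 0.5,"xyz": [0,0,10],"rot": [0,0,0]},
    {"gripper": 0.5,"xyz": [0,0,0],"rot": [0,0,0]},
    {"gripper": 0.5,"xyz": [0,0,0],"rot": [0,0,0]}
  ]
}}

```text
time: 2.65
tool_pos: [0.5426, 0.0563, 0.1342]
eef_rot: [2.849, -0.095, 1.066]
force: [-0.1, 0.5, -0.6]
opening: 0.0427
grasp_force: 0.0
```

Run:
```python
from h import *
P,M=dialpose(1.22,.033); print(delta(P,M@F)); print(state()['qpos'])
p,d=capture('side'); cv2.imwrite('pics/s2.png',cv2.resize(p[110:250,220:400],None,fx=4,fy=4,interpolation=cv2.INTER_CUBIC))
```

```text
(array([-2.9,  0.2, 22.2]), array([-0.2,  0.6,  0.3]))
[-0.52698488  0.53528373  0.36336372  2.29530625 -0.74517391  0.07983095
 -0.01927526]
```

View pics/s2.png

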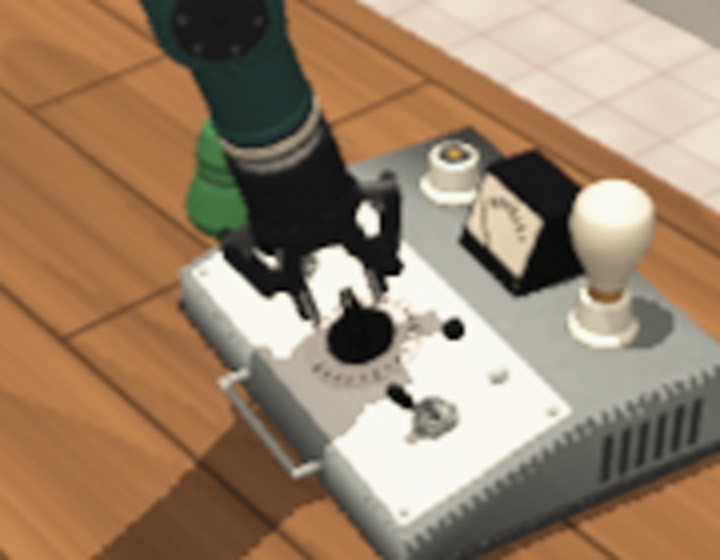

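The knob lies squarely between the fingers, but q6 is at its lower limit. I'll hold the tool nearer vertical, about 0.13 rad of tilt, and work like that.

```bash
cat >> h.py <<'E'
def tiltZ(t): return Rt()@np.array([np.sin(t),0,-np.cos(t)])
def dialT(ang,h,t):
    P,M=dialpose(ang,h); P=P+M[:,2]*.006; M=frame(tiltZ(t),M[:,1]); return P-M[:,2]*.006,M
E
python3 - <<'E'
from h import *
for h in(.055,.036):
    P,M=dialT(1.22,h,.13); print(h,delta(P,M@F))
P,M=dialT(1.22,.055,.13);P2,_=dialT(1.22,.036,.13); print((M@F).T@(P2-P)*1000)
E
```

```text
0.055 (array([-2.5,  0.8,  0.5]), array([ 9.7, -3. ,  0.5]))
0.036 (array([-2.3,  0.9, 19.5]), array([ 9.7, -3. ,  0.5]))
[ 1.2126523   3.25794138 18.67927441]
```

>>> {"method": "send_rows", "body": {
  "rows": [
    {"gripper": 0.5,"xyz": [-1,0,-5],"rot": [5,-1.5,0]},
    {"gripper": 0.5,"xyz": [-1,1,0],"rot": [5,-1.5,0]},
    {"gripper": 0.5,"xyz": [0,1,10],"rot": [0,0,0]},
    {"gripper": 0.5,"xyz": [1,2,10],"rot": [0,0,0]},
    {"gripper": 0.5,"xyz": [0,0,0],"rot": [0,0,0]}
  ]
}}

```text
time: 3.2
tool_pos: [0.5452, 0.0522, 0.1179]
eef_rot: [3.026, -0.042, 1.053]
force: [0.1, -0.5, -0.1]
opening: 0.0429
grasp_force: 0.0
```

Run:
```python
from h import *
P,M=dialT(1.22,.036,.13); print(delta(P,M@F)); print(state()['qpos'])
```

```text
(array([1.5, 2.1, 2.3]), array([-0.4,  0.1,  0.4]))
[-0.55237823  0.60859311  0.48690667  2.19474644 -0.71564492  0.35704542
 -0.00910168]
```

>>> {"method": "send_rows", "body": {
  "rows": [
    {"gripper": 0.5,"xyz": [1.5,2,2],"rot": [0,0,0]},
    {"gripper": 0.3,"xyz": [0,0,0],"rot": [0,0,0]},
    {"gripper": 0,"xyz": [0,0,0],"rot": [0,0,0]},
    {"gripper": 0,"xyz": [0,0,0],"rot": [0,0,0]},
    {"gripper": 0,"xyz": [0,0,0],"rot": [0,0,0]}
  ],
  "force": 20
}}

```text
time: 3.7
tool_pos: [0.5501, 0.0517, 0.1182]
eef_rot: [3.022, -0.044, 1.052]
force: [1.3, -1.6, -1.5]
opening: 0.0142
grasp_force: 19.6
```

>>> {"method": "send_rows", "body": {
  "rows": [
    {"gripper": 0,"xyz": [0,0,0],"rot": [0,0,-6]},
    {"gripper": 0,"xyz": [0,0,0],"rot": [0,0,-6]},
    {"gripper": 0,"xyz": [0,0,0],"rot": [0,0,-6]},
    {"gripper": 0,"xyz": [0,0,0],"rot": [0,0,-6]},
    {"gripper": 0,"xyz": [0,0,0],"rot": [0,0,-6]},
    {"gripper": 0,"xyz": [0,0,0],"rot": [0,0,-6]}
  ]
}}

```text
time: 4.3
tool_pos: [0.5507, 0.0517, 0.1185]
eef_rot: [3.018, 0.035, 1.68]
force: [1.0, -1.2, -0.4]
opening: 0.0143
grasp_force: 19.5
```

Run:
```python
from h import *
s=state(); print(s['force'],s['ft_torque'],s['opening'],s['qpos'])
P,M=dialT(2.094,.036,.13); print(delta(P,M@F))
```

```text
[ 1.00976493 -1.1923322  -0.35058345] [-0.43026058 -0.46187649 -0.10880768] 0.014254508071423148 [-0.44820204  0.58258267  0.34121911  2.18210565 -0.47881446  0.31406022
  0.3896281 ]
(array([ 1.1, -2.8,  2.2]), array([ -0.1,  -0.1, -14.2]))
```

>>> {"method": "send_rows", "body": {
  "rows": [
    {"gripper": 0,"xyz": [0,0,0],"rot": [0,0,-6]},
    {"gripper": 0,"xyz": [0,0,0],"rot": [0,0,-6]},
    {"gripper": 0,"xyz": [0,0,0],"rot": [0,0,-3]},
    {"gripper": 0,"xyz": [0,0,0],"rot": [0,0,-3]},
    {"gripper": 0,"xyz": [0,0,0],"rot": [0,0,0]}
  ]
}}

```text
time: 4.8
tool_pos: [0.5507, 0.052, 0.1187]
eef_rot: [3.034, 0.07, 1.985]
force: [0.2, 0.9, 3.1]
opening: 0.0135
grasp_force: 27.8
```

Run:
```python
from h import *
s=state(); print(s['force'],s['ft_torque'],s['opening'])
P,M=dialT(2.094,.036,.13); print(delta(P,M@F))
```

```text
[0.22209804 0.86144062 3.14114034] [-0.08483938 -0.54369192 -0.58400533] 0.01345781214133678
(array([ 1.7, -2.5,  2.4]), array([-0. , -0.1,  3.4]))
```

>>> {"method": "send_rows", "body": {
  "rows": [
    {"gripper": 0,"xyz": [0,0,0],"rot": [0,0,-3]},
    {"gripper": 0,"xyz": [0,0,0],"rot": [0,0,-3]},
    {"gripper": 0,"xyz": [0,0,0],"rot": [0,0,0]}
  ]
}}

```text
time: 5.1
tool_pos: [0.5508, 0.0517, 0.1188]
eef_rot: [3.04, 0.08, 2.084]
force: [-0.4, -0.3, 5.0]
opening: 0.0138
grasp_force: 58.6
```

Run:
```python
from h import *
s=state(); print(s['force'],s['ft_torque'],s['opening'])
P,M=dialT(2.094,.036,.13); print(delta(P,M@F))
```

```text
[-0.41968966 -0.33918368  5.01575276] [-0.08551589 -0.86970798 -1.68070935] 0.013847381749152336
(array([ 2.2, -2.3,  2.5]), array([ 0. , -0.1,  9. ]))
```

>>> {"method": "send_rows", "body": {
  "rows": [
    {"gripper": 0,"xyz": [0,0,0],"rot": [0,0,4]},
    {"gripper": 0.5,"xyz": [0,0,0],"rot": [0,0,0]},
    {"gripper": 0.5,"xyz": [0,0,0],"rot": [0,0,0]},
    {"gripper": 0.5,"xyz": [0,0,-20],"rot": [0,0,0]},
    {"gripper": 0.5,"xyz": [0,0,-30],"rot": [0,0,0]},
    {"gripper": 0.5,"xyz": [0,0,-30],"rot": [0,0,0]},
    {"gripper": 0.5,"xyz": [0,0,-10],"rot": [0,0,0]},
    {"gripper": 0.5,"xyz": [0,0,0],"rot": [0,0,0]}
  ],
  "force": 30
}}

```text
time: 5.9
tool_pos: [0.5384, 0.0543, 0.2081]
eef_rot: [3.038, 0.073, 2.026]
force: [-0.0, 0.0, 0.1]
opening: 0.0428
grasp_force: 0.0
```

```bash
cat >> h.py <<'E'
def batT(sgn,flip,r,t):
    P,M=batpose(sgn,flip,r); P=P+M[:,2]*.006; M=frame(tiltZ(t),M[:,1]); return P-M[:,2]*.006,M
E
python3 - <<'E'
from h import *
print(state()['qpos'])
for n in('side','top'):
    p,d=capture(n); np.save(n+'1.npy',d); cv2.imwrite(f'pics/{n}1.png',p)
    P=cloud(n,d); o,y=tester(); L=R.from_euler('z',-y).apply(P.reshape(-1,3)-o).reshape(P.shape); x_,y_,z_=np.moveaxis(L,-1,0)
    h=(z_-(.053+(x_+.14)*np.tan(A)))*np.cos(A)
    m=(d>0)&(x_>-.14)&(x_<0)&(h>.030)&(h<.045)&(abs(y_)<.04); q=np.c_[x_[m]+np.sin(A)*h[m],y_[m]]
    print(n,m.sum(),q.mean(0))
    if len(q)>5: w=np.linalg.svd(q-q.mean(0),full_matrices=False)[2][0]; print('dir',np.arctan2(w[1],w[0]*1.05))
for f in(M:=[0]):
  P,M=batT(-1,0,.10,.2)
  print(P,delta(P,M),delta(P,M@F)); P,M=batT(-1,0,.058,.2); print(P)
a=cv2.imread('pics/side1.png')[130:250,240:400]; b=cv2.imread('pics/top1.png')[140:260,220:380]
cv2.imwrite('pics/c3.png',cv2.resize(np.vstack([a,b]),None,fx=2.5,fy=2.5,interpolation=cv2.INTER_CUBIC))
E
```

```text
[-0.51216938  0.41869742  0.39933616  2.15260319 -0.25591458  0.49153431
  0.52465075]
side 68 [-0.07177886 -0.00137179]
dir -1.0455122017983765
top 0 [nan nan]
[ 0.48593626 -0.0434011   0.15302181] (array([-61. , -94.5,  48.6]), array([ -2. ,  -4. , -53.9])) (array([-61. , -94.5,  48.6]), array([ -4.8,   2.4, 126. ]))
[ 0.51025252 -0.04760019  0.11903524]<stdin>:8: RuntimeWarning: Mean of empty slice.
  ret = um.true_divide(
```

View pics/c3.png

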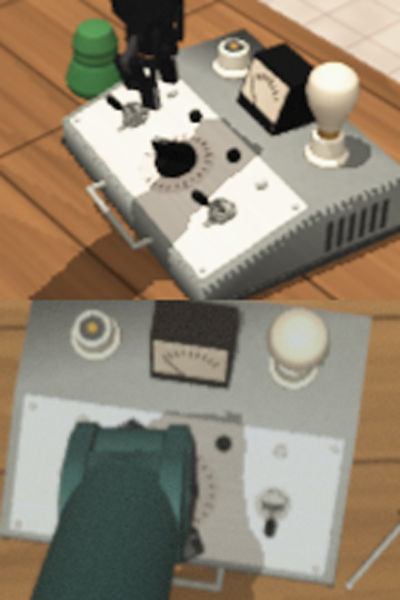

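The bar is at 2.096 rad from upright, so the dial is on its zero stop. Next is the right-hand bat.

Run:
```python
from h import *
P,M=batT(-1,0,.10,.2)
a,b=rows(P,M,8); [print(r) for r in a]; print(b)
```

```text
[-8.0, -12.0, 6.0]
[-6.0, -13.0, 6.0]
[-5.0, -13.0, 6.0]
[-3.0, -14.0, 6.0]
[-1.0, -14.0, 6.0]
[1.0, -14.0, 6.0]
[2.0, -14.0, 6.0]
[4.0, -14.0, 6.0]
[-0.3, -0.5, -6.7]
```

>>> {"method": "send_rows", "body": {
  "rows": [
    {"gripper": 0.4,"xyz": [-8,-12,0],"rot": [-0.3,-0.5,-6.7]},
    {"gripper": 0.4,"xyz": [-6,-13,0],"rot": [-0.3,-0.5,-6.7]},
    {"gripper": 0.4,"xyz": [-5,-13,0],"rot": [-0.3,-0.5,-6.7]},
    {"gripper": 0.4,"xyz": [-3,-14,6],"rot": [-0.3,-0.5,-6.7]},
    {"gripper": 0.4,"xyz": [-1,-14,6],"rot": [-0.3,-0.5,-6.7]},
    {"gripper": 0.4,"xyz": [1,-14,10],"rot": [-0.3,-0.5,-6.7]},
    {"gripper": 0.4,"xyz": [2,-14,10],"rot": [-0.3,-0.5,-6.7]},
    {"gripper": 0.4,"xyz": [4,-14,10],"rot": [-0.3,-0.5,-6.7]}
  ]
}}

```text
time: 6.8
tool_pos: [0.4848, -0.0442, 0.1574]
eef_rot: [3.135, 0.201, 2.969]
force: [0.8, -0.9, -0.5]
opening: 0.0344
grasp_force: 0.0
```

>>> {"method": "send_rows", "body": {
  "rows": [
    {"gripper": 0.4,"xyz": [0,0,0],"rot": [0,0,0]},
    {"gripper": 0.4,"xyz": [0,0,0],"rot": [0,0,0]}
  ]
}}

```text
time: 7.0
tool_pos: [0.4855, -0.0441, 0.1583]
eef_rot: [3.134, 0.201, 2.96]
force: [0.3, 0.4, 1.0]
opening: 0.034
grasp_force: 0.0
```

Run:
```python
from h import *
print(state()['qpos'])
for r in (.10,.06):
  for t in (.2,.3): P,M=batT(-1,0,r,t); print(r,t,delta(P,M))
```

```text
[-0.07659199  0.41533976  0.07057289  2.33787777  0.01539514  0.19012431
  1.36036056]
0.1 0.2 (array([0.8, 0.7, 5.2]), array([ 0.3,  0.1, -0.6]))
0.1 0.3 (array([1.4, 0.7, 5.3]), array([ 0.3, -5.6, -0.6]))
0.06 0.2 (array([-15.7,   0.7,  41.7]), array([ 0.3,  0.1, -0.6]))
0.06 0.3 (array([-15.1,   0.7,  41.7]), array([ 0.3, -5.6, -0.6]))
```

>>> {"method": "send_rows", "body": {
  "rows": [
    {"gripper": 0.4,"xyz": [-3,0.7,10],"rot": [0,0,0]},
    {"gripper": 0.4,"xyz": [-4,0,11],"rot": [0,0,0]},
    {"gripper": 0.4,"xyz": [-4,0,11],"rot": [0,0,0]},
    {"gripper": 0.4,"xyz": [-4,0,8],"rot": [0,0,0]},
    {"gripper": 0.4,"xyz": [0,0,0],"rot": [0,0,0]},
    {"gripper": 0.4,"xyz": [0,0,0],"rot": [0,0,0]}
  ]
}}

```text
time: 7.6
tool_pos: [0.5086, -0.047, 0.1227]
eef_rot: [3.134, 0.203, 2.963]
force: [-0.4, 0.6, -0.5]
opening: 0.0343
grasp_force: 0.0
```

Run:
```python
from h import *
print(state()['qpos'])
for t in (.2,.3): P,M=batT(-1,0,.06,t); print(t,delta(P,M))
p,d=capture('side'); cv2.imwrite('pics/s4.png',cv2.resize(p[120:250,260:400],None,fx=4.5,fy=4.5,interpolation=cv2.INTER_CUBIC))
```

```text
[-0.05900184  0.50643138  0.05912559  2.31075312  0.01642062  0.12422119
  1.36676096]
0.2 (array([-0.1, -0.3,  2.1]), array([ 0.3,  0.2, -0.4]))
0.3 (array([ 0.5, -0.3,  2.2]), array([ 0.3, -5.5, -0.4]))
```

View pics/s4.png

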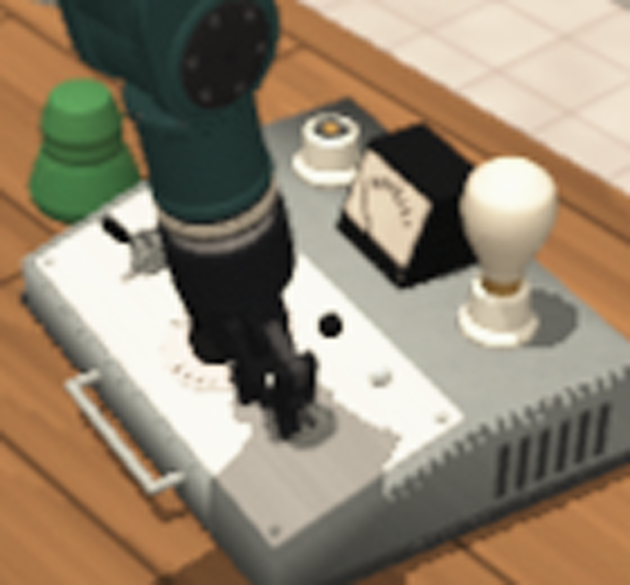

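>>> {"method": "send_rows", "body": {
  "rows": [
    {"gripper": 0.3,"xyz": [0,0,1.5],"rot": [0,0,0]},
    {"gripper": 0,"xyz": [0,0,0],"rot": [0,0,0]},
    {"gripper": 0,"xyz": [0,0,0],"rot": [0,0,0]},
    {"gripper": 0,"xyz": [0,0,0],"rot": [0,0,0]},
    {"gripper": 0,"xyz": [0,0,0],"rot": [0,0,0]}
  ],
  "force": 40
}}

```text
time: 8.15
tool_pos: [0.5088, -0.0469, 0.1219]
eef_rot: [3.134, 0.204, 2.963]
force: [0.4, 1.1, 3.1]
opening: 0.0107
grasp_force: 39.1
```

Run:
```python
from h import *
s=state();print(s['qpos'],s['force'],s['ft_torque'])
P,M=batT(-1,0,.06,.2); print(delta(P,M))
p0,R0=cur(); np.save('grip.npy',np.r_[p0,R0.ravel()])
b=Rt()@[-np.sin(2*A),0,np.cos(2*A)]; print('bat axis in tool',R0.T@b)
```

```text
[-0.05858467  0.50816702  0.05844221  2.31131142  0.01660652  0.12102691
  1.36666783] [0.37247729 1.14249242 3.10678796] [0.24270677 0.33018655 0.01413397]
(array([-0.1, -0.5,  1.3]), array([ 0.4,  0.2, -0.4]))
bat axis in tool [ 0.41144663  0.00275365 -0.9114297 ]
```

>>> {"method": "send_rows", "body": {
  "rows": [
    {"gripper": 0,"xyz": [0.8,0,-1.8],"rot": [0,0,0]},
    {"gripper": 0,"xyz": [0.8,0,-1.8],"rot": [0,0,0]},
    {"gripper": 0,"xyz": [0,0,0],"rot": [0,0,0]},
    {"gripper": 0,"xyz": [0,0,0],"rot": [0,0,0]}
  ]
}}

```text
time: 8.55
tool_pos: [0.5073, -0.0467, 0.1249]
eef_rot: [3.134, 0.205, 2.963]
force: [2.7, 1.4, -5.9]
opening: 0.0105
grasp_force: 38.9
```

```bash
cat > pull.py <<'E'
from h import *
s=state(); g=np.load('grip.npy'); b=Rt()@np.array([-np.sin(2*A),0,np.cos(2*A)])
p,_=cur(); print('pulled mm',(p-g[:3])@b*1000,'perp',np.linalg.norm(np.cross(p-g[:3],b))*1000,'F along -bat',-np.array(s['force'])@b,'F',s['force'].round(1),s['opening'])
E
python3 pull.py
```

```text
pulled mm 3.2928474462606063 perp 0.5274498302425712 F along -bat 6.171945590229514 F [ 2.7  1.4 -5.9] 0.01054085408659232
```

>>> {"method": "send_rows", "body": {
  "rows": [
    {"gripper": 0,"xyz": [0.4,0,-0.9],"rot": [0,0,0]},
    {"gripper": 0,"xyz": [0.4,0,-0.9],"rot": [0,0,0]},
    {"gripper": 0,"xyz": [0,0,0],"rot": [0,0,0]}
  ]
}}

```text
time: 8.85
tool_pos: [0.5061, -0.0465, 0.1267]
eef_rot: [3.134, 0.205, 2.963]
force: [4.5, 0.1, -6.5]
opening: 0.0105
grasp_force: 38.9
```

```bash
python3 pull.py
```

```text
pulled mm 5.500969371835513 perp 0.5494812314244222 F along -bat 7.825252167073832 F [ 4.5  0.1 -6.5] 0.01046086549201738
```

>>> {"method": "send_rows", "body": {
  "rows": [
    {"gripper": 0,"xyz": [0.4,0,-0.9],"rot": [0,0,0]},
    {"gripper": 0,"xyz": [0,0,0],"rot": [0,0,0]}
  ]
}}

```text
time: 9.05
tool_pos: [0.5055, -0.0464, 0.1274]
eef_rot: [3.134, 0.205, 2.963]
force: [4.7, 0.7, -8.1]
opening: 0.0102
grasp_force: 38.9
```

```bash
python3 pull.py
```

```text
pulled mm 6.447560513438288 perp 0.5400160161167873 F along -bat 9.210126055621057 F [ 4.7  0.7 -8.1] 0.010249575552833144
```

>>> {"method": "send_rows", "body": {
  "rows": [
    {"gripper": 0,"xyz": [0.4,0,-0.9],"rot": [0,0,0]},
    {"gripper": 0,"xyz": [0,0,0],"rot": [0,0,0]}
  ]
}}

```text
time: 9.25
tool_pos: [0.5056, -0.0464, 0.128]
eef_rot: [3.134, 0.206, 2.963]
force: [6.4, -0.2, -13.5]
opening: 0.011
grasp_force: 39.2
```

```bash
python3 pull.py
```

```text
pulled mm 6.865128654050308 perp 0.9349812008374709 F along -bat 14.677570977994753 F [  6.4  -0.2 -13.5] 0.010971888602014297
```

The force jumped from 9 to 14.7 N at about 6.9 mm, so the bat is at its stop. Next is the arc about the pivot.

```bash
cat > arc.py <<'E'
import sys
from h import *
# flip so far, step(s) rad, tool turn per step deg
fl,st,n,turn,dr=[float(a) for a in sys.argv[1:6]]; n=int(n)
p0,R0=cur(); piv=T2W(np.array([-.07+.01*np.sin(A),-.105,.053+.07*np.tan(A)-.01*np.cos(A)]))
Y=Rt()@np.array([0,1.,0]); g=p0+R0[:,2]*.006; v=g-piv; v=v-Y*(v@Y)
lean=np.arctan2(-(v@(Rt()@[1,0,0])),v[2]); print('model lean',lean,'r',np.linalg.norm(v),'F radial',-state()['force']@v/np.linalg.norm(v),state()['force'].round(1),'q',state()['qpos'].round(2))
p,Rm=p0,R0
for i in range(n):
    vn=R.from_rotvec(Y*st*(i+1)).apply(v)*(1+dr/1000/np.linalg.norm(v)); Rn=Rm@R.from_euler('y',turn,degrees=True).as_matrix()
    pn=g-v+vn-Rn[:,2]*.006; print((Rm.T@(pn-p)*1000).round(1)); p,Rm=pn,Rn
E
python3 arc.py 0 .105 6 2 0
```

```text
model lean 0.6071401517190941 r 0.06809196811201557 F radial 14.732197116093598 [  6.4  -0.2 -13.5] q [-0.06  0.49  0.06  2.32  0.02  0.13  1.37]
[-6.9  0.1 -2.4]
[-7.1  0.1 -2. ]
[-7.2  0.1 -1.5]
[-7.3  0.1 -1. ]
[-7.3  0.  -0.5]
[-7.4  0.   0. ]
```

>>> {"method": "send_rows", "body": {
  "rows": [
    {"gripper": 0,"xyz": [-3.4,0,-1.2],"rot": [0,1,0]},
    {"gripper": 0,"xyz": [-3.4,0,-1.2],"rot": [0,1,0]},
    {"gripper": 0,"xyz": [0,0,0],"rot": [0,0,0]}
  ]
}}

```text
time: 9.55
tool_pos: [0.5106, -0.0474, 0.1312]
eef_rot: [3.134, 0.167, 2.963]
force: [5.4, 0.6, -13.8]
opening: 0.0106
grasp_force: 39.4
```

```bash
python3 arc.py 0 .105 5 2 0
```

```text
model lean 0.5226682036506232 r 0.0681401602088935 F radial 14.57880778151427 [  5.4   0.6 -13.8] q [-0.04  0.49  0.04  2.28  0.01  0.2   1.37]
[-7.   0.1 -2.1]
[-7.2  0.1 -1.6]
[-7.3  0.1 -1.2]
[-7.3  0.1 -0.7]
[-7.4  0.  -0.2]
```

Force is steady, so I'll continue.

>>> {"method": "send_rows", "body": {
  "rows": [
    {"gripper": 0,"xyz": [-3.5,0,-1.1],"rot": [0,1,0]},
    {"gripper": 0,"xyz": [-3.5,0,-1.0],"rot": [0,1,0]},
    {"gripper": 0,"xyz": [0,0,0],"rot": [0,0,0]}
  ]
}}

```text
time: 9.85
tool_pos: [0.5156, -0.0483, 0.1339]
eef_rot: [3.134, 0.13, 2.964]
force: [3.6, 1.5, -14.2]
opening: 0.0107
grasp_force: 39.4
```

```bash
python3 arc.py 0 .105 5 2 0
```

```text
model lean 0.44134141139512084 r 0.06821860632023885 F radial 14.292712070165768 [  3.6   1.5 -14.2] q [-0.02  0.5   0.03  2.24  0.01  0.27  1.38]
[-7.1  0.1 -1.8]
[-7.2  0.1 -1.3]
[-7.3  0.1 -0.8]
[-7.4  0.  -0.3]
[-7.4  0.   0.2]
```

>>> {"method": "send_rows", "body": {
  "rows": [
    {"gripper": 0,"xyz": [-3.6,0,-0.9],"rot": [0,1,0]},
    {"gripper": 0,"xyz": [-3.6,0,-0.9],"rot": [0,1,0]},
    {"gripper": 0,"xyz": [-3.6,0,-0.7],"rot": [0,1,0]},
    {"gripper": 0,"xyz": [-3.6,0,-0.6],"rot": [0,1,0]},
    {"gripper": 0,"xyz": [0,0,0],"rot": [0,0,0]}
  ]
}}

```text
time: 10.35
tool_pos: [0.5278, -0.0506, 0.1384]
eef_rot: [3.135, 0.058, 2.964]
force: [-0.6, 2.4, -10.3]
opening: 0.0106
grasp_force: 39.4
```

```bash
python3 arc.py 0 .105 3 2 0
```

```text
model lean 0.2531332070574202 r 0.06834694193451453 F radial 9.736824855276252 [ -0.6   2.4 -10.3] q [ 0.    0.51  0.01  2.17 -0.    0.4   1.4 ]
[-7.3  0.1 -1. ]
[-7.4  0.  -0.5]
[-7.4  0.  -0. ]
```

>>> {"method": "send_rows", "body": {
  "rows": [
    {"gripper": 0,"xyz": [-3.6,0,-0.9],"rot": [0,1,0]},
    {"gripper": 0,"xyz": [-3.6,0,-0.8],"rot": [0,1,0]},
    {"gripper": 0,"xyz": [0,0,0],"rot": [0,0,0]}
  ]
}}

```text
time: 10.65
tool_pos: [0.535, -0.0519, 0.1404]
eef_rot: [3.135, 0.024, 2.964]
force: [-0.9, 2.9, -13.2]
opening: 0.0106
grasp_force: 38.9
```

```bash
python3 arc.py 0 .105 3 2 0
```

```text
model lean 0.14592466014524155 r 0.06892198954317526 F radial 12.823999138140254 [ -0.9   2.9 -13.2] q [ 0.01  0.52  0.    2.13 -0.01  0.46  1.41]
[-7.4  0.  -0.5]
[-7.4  0.   0. ]
[-7.4  0.   0.5]
```

>>> {"method": "send_rows", "body": {
  "rows": [
    {"gripper": 0,"xyz": [-3.6,0,-0.5],"rot": [0,1,0]},
    {"gripper": 0,"xyz": [-3.6,0,-0.3],"rot": [0,0,0]},
    {"gripper": 0,"xyz": [0,0,0],"rot": [0,0,0]}
  ]
}}

```text
time: 10.95
tool_pos: [0.5436, -0.0535, 0.1418]
eef_rot: [3.135, 0.009, 2.965]
force: [-1.3, 3.4, -17.4]
opening: 0.0103
grasp_force: 38.8
```

```bash
python3 arc.py 0 .105 3 2 0
```

```text
model lean 0.019414781116605506 r 0.06960893819562834 F radial 17.384861837179244 [ -1.3   3.4 -17.4] q [ 0.02  0.53 -0.    2.1  -0.01  0.5   1.42]
[-7.5  0.   0.3]
[-7.5  0.   0.8]
[-7.4  0.   1.3]
```

>>> {"method": "send_rows", "body": {
  "rows": [
    {"gripper": 0,"xyz": [-1.5,0,0.4],"rot": [0,0,0]},
    {"gripper": 0,"xyz": [-1.5,0,0.2],"rot": [0,0,0]},
    {"gripper": 0,"xyz": [0,0,0],"rot": [0,0,0]}
  ]
}}

```text
time: 11.25
tool_pos: [0.546, -0.0539, 0.1417]
eef_rot: [3.135, 0.008, 2.965]
force: [-5.1, 4.0, -12.7]
opening: 0.0104
grasp_force: 39.2
```

```bash
python3 arc.py 0 .105 1 2 0
```

```text
model lean -0.015234155464186319 r 0.06950525874082714 F radial 12.765299559394652 [ -5.1   4.  -12.7] q [ 0.02  0.53 -0.    2.1  -0.01  0.5   1.42]
[-7.5  0.   0.6]
```

>>> {"method": "send_rows", "body": {
  "rows": [
    {"gripper": 0,"xyz": [0,0,2],"rot": [0,0,0]},
    {"gripper": 0,"xyz": [0,0,2],"rot": [0,0,0]},
    {"gripper": 0,"xyz": [0,0,2],"rot": [0,0,0]},
    {"gripper": 0,"xyz": [0,0,0],"rot": [0,0,0]},
    {"gripper": 0.35,"xyz": [0,0,0],"rot": [0,0,0]},
    {"gripper": 0.35,"xyz": [0,0,0],"rot": [0,0,0]},
    {"gripper": 0.4,"xyz": [0,0,0],"rot": [0,0,0]}
  ]
}}

```text
time: 11.95
tool_pos: [0.5515, -0.0555, 0.1382]
eef_rot: [3.134, 0.02, 2.963]
force: [-0.1, -0.4, -0.5]
opening: 0.0341
grasp_force: 0.0
```

>>> {"method": "send_rows", "body": {
  "rows": [
    {"gripper": 0.4,"xyz": [0,0,-5],"rot": [0,0,0]},
    {"gripper": 0.4,"xyz": [0,0,-15],"rot": [0,0,0]},
    {"gripper": 0.4,"xyz": [0,0,-30],"rot": [0,0,0]},
    {"gripper": 0.4,"xyz": [0,0,-40],"rot": [0,0,0]},
    {"gripper": 0.4,"xyz": [0,30,-30],"rot": [0,0,0]},
    {"gripper": 0.4,"xyz": [0,45,-10],"rot": [0,0,0]},
    {"gripper": 0.4,"xyz": [0,45,0],"rot": [0,0,0]},
    {"gripper": 0.4,"xyz": [0,45,0],"rot": [0,0,0]}
  ]
}}

```text
time: 12.75
tool_pos: [0.5766, 0.1088, 0.2694]
eef_rot: [3.133, 0.016, 2.963]
force: [-0.2, -0.2, -0.6]
opening: 0.0337
grasp_force: 0.0
```

>>> {"method": "send_rows", "body": {
  "rows": [
    {"gripper": 0.4,"xyz": [0,45,0],"rot": [0,0,0]},
    {"gripper": 0.4,"xyz": [0,45,0],"rot": [0,0,0]},
    {"gripper": 0.4,"xyz": [0,45,0],"rot": [0,0,0]},
    {"gripper": 0.4,"xyz": [0,30,0],"rot": [0,0,0]},
    {"gripper": 0.4,"xyz": [0,0,0],"rot": [0,0,0]}
  ]
}}

```text
time: 13.25
tool_pos: [0.6044, 0.2776, 0.2695]
eef_rot: [3.128, 0.014, 2.973]
force: [0.5, 0.6, -0.9]
opening: 0.0345
grasp_force: 0.0
```

Run:
```python
from h import *
o,y=tester(); out=[]
for n in('side','top'):
    p,d=capture(n); P=cloud(n,d)
    L=R.from_euler('z',-y).apply(P.reshape(-1,3)-o).reshape(P.shape); x_,y_,z_=np.moveaxis(L,-1,0); ok=(d>0)&(x_>-.14)&(x_<0.0)
    h=(z_-(.053+(x_+.14)*np.tan(A)))*np.cos(A)
    for s in(1,-1):
        m=ok&(h>.028)&(h<.08)&(abs(y_-s*.105)<.03); q=L[m]; print(n,'bat',s,m.sum(),q.mean(0).round(4),q[q[:,2].argmax()].round(4))
    m=ok&(h>.030)&(h<.045)&(abs(y_)<.04); q=np.c_[x_[m]+np.sin(A)*h[m],y_[m]]; w=np.linalg.svd(q-q.mean(0),full_matrices=False)[2][0]; print('dial dir',np.arctan2(w[1],w[0]*1.05)%np.pi)
    a=p[130:250,240:400] if n=='side' else p[140:260,220:380]; out.append(a)
cv2.imwrite('pics/c5.png',cv2.resize(np.hstack(out),None,fx=2.5,fy=2.5,interpolation=cv2.INTER_CUBIC))
print('exp tip home',.0662+.0685)
```

```text
side bat 1 30 [-0.1013  0.1038  0.1139] [-0.1053  0.1013  0.1257]
side bat -1 38 [-0.0705 -0.1062  0.1243] [-0.0717 -0.1019  0.1364]
dial dir 2.091940149162987
top bat 1 34 [-0.0985  0.1042  0.1176] [-0.106   0.1001  0.1269]
top bat -1 22 [-0.0671 -0.1048  0.1323] [-0.0654 -0.1075  0.14  ]
dial dir 2.081182135610259
exp tip home 0.1347
```

View pics/c5.png

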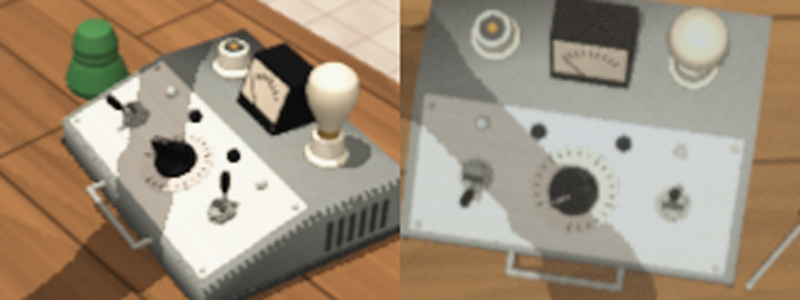

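```bash
python3 -c "
from plant import *
print(finish_job())"
```

```text
the job is handed in; nothing more can be done
None
```

I handed the job in at about 13 s. By the last images the dial is on its zero stop, the bulb's (right) toggle is locked on with its sleeve on, and the left toggle is still off. The arm touched nothing at hand-in and no verdict came back.

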